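Lock a tube carrier into the inclined mixer

TASK

Load the tube carrier that stands on the bench into the empty socket of the inclined rotary mixer: put its T-foot through the slot (the plate has a little play, so feel for the slot), press the carrier down against the sprung seat ring as far as it goes, give it a quarter turn, and let the spring lift it so that the foot locks crosswise under the slot. Do not force it, leave the beaker and the two vials where they stand, and let go of the carrier at the end.

Things in the scene. Friction and masses are not known exactly. Their poses are not given: they have to be found in the camera images.
- carrier_mid (a point): Middle of the loose tube carrier, on its axis, 40 mm above its underside; 80 mm tall, about 0.17 kg, standing upright on the bench. Axes: x along its T-foot, z up its axis to the red cap. Grip the square grey cage, 30 x 30 mm, 26.5 to 63 mm above the underside, sides square to x and y. Above it the tube's red cap, 20 mm across, to 80 mm.
- carrier: The same carrier; origin in the middle of its underside, axes as carrier_mid. From below: steel T-foot, a bar 44 mm along x, 20 mm along y, 7 mm high, lower edges bevelled 1 mm; round stem 20 mm across up to 21.5 mm; flat round collar 66 mm across from 21.5 to 26.5 mm, a small rib on it over each end of the foot.
- socket_nominal (a point): Where the mouth of the empty socket's slot would be with the plate midway in its play (see mixer_drive); fixed to the hub. Level with the flat top of the socket block (74 x 74 mm); z square out of the plate, 30 degrees from vertical, x outward along the slot, y across. Slot 47 mm along x, 23 mm along y. carrier_mid is 18.5 mm out along z when pressed fully down, 25 mm when locked.
- mixer_drive: Hub under the plate, braked; origin on the plate's axis in its top face, axes as socket_nominal, which is 73 mm out along x and 26 mm up. The plate with its sockets has play on the hub: it hangs anywhere within 0.048 rad either way about z, so the real slot is up to 3.5 mm off to one side along y and turned as much; the state does not show it. It drags with 0.8 N m.
- seat (a joint): Travel (m) of the sprung steel seat ring round the slot, 66 mm outside, 53 mm inside: 0 when 8 mm above the block's top, 0.008 when level with it. The collar pushes it down: 4 N to start, 8 N fully down, where it stops on the block; about 0.0015 when locked. Under the ring the block's top is 12 mm thick with free room below it to 26 mm.
- mixer: Inclined rotary mixer: white housing 225 x 180 mm, origin under its middle, front (-x) to the robot; round plate 244 mm across; high-side socket empty, two others hold locked carriers, 126 mm from it. Under the socket's top, across the slot, are two notches 28 mm wide, roof 8 mm down: the foot's top must go below 12 mm, turn 90 degrees either way, then rise into them.
- beaker: Glass beaker, 71 mm across, 86 mm tall, on the bench; leave it. Origin at the middle of its underside.
- vial_a: White-capped glass vial, 41 mm across, 75 mm tall, on the bench nearer the robot; leave it. Origin at the middle of its underside.
- vial_b: White-capped glass vial, 41 mm across, 75 mm tall, on the bench left of the carrier; leave it. Origin at the middle of its underside.

How it is judged:
By the outcome, as a careful person would: the job done as asked, in the order asked, and still so for the second after the job is handed in, with the robot touching nothing.
It also fails if it takes over 64 s, if anything falls off the work surface, if the arm or the gripper's body presses on something with over 40 N, if the wrist force passes 120 N, or if a joint passes its speed limit or range.

ROBOT

A 6-joint arm with a two-finger parallel gripper is mounted at the origin on a cart in front of the work surface, level with it; the furniture and walls round the work are solid. World frame = base frame: x ahead of the robot, y to its left, z up, the work surface at z = 0. Lengths are in mm, angles in rad, forces in N, time in s.
With the tool pointing down it reaches from about 300 to 775 mm from the base axis. Payload 14.6 kg.
Tool frame: the origin (TCP) lies midway between the tips of the shut fingers; the grasp point (between the pads) lies 19 mm behind it (manip.grip_point_offset is the distance from the TCP to the grasp point, in mm); x points along the fingers, z is the direction in which the jaws open and shut, and the axes are right-handed (so a half turn about x gives the same grasp; the last joint's range is limited). The gripper opens to 94 mm and grips with 3 to 60 N. Pads are 16 mm wide; open, the fingers measure 119 mm over their backs; the gripper's body (75 mm by 177 mm) begins 78 mm behind the grasp point.
Start: joints at [1.204, 0.3, 1.521, -0, 1.321, -0.067], TCP at [162.428, 525.458, 205.446] pointing down, gripper open.
Joint ranges: [-3.03, 3.03], [-0.79, 2.21], [0.23, 2.52], [-1.04, 4.18], [0, 3.07], [-2.55, 2.55]. Speed limits (rad/s): [2.22, 2.22, 2.57, 3.14, 3.14, 3.14].

INTERFACE

Orientations are given as [roll, pitch, yaw] about the fixed x, y, z axes, in that order (R = Rz(yaw) Ry(pitch) Rx(roll)).
In Python, from cell import manip, camera, calibration, order gives the robot as it stands.
- The arm moves only by the tool jog_arm, never from a script. Its arguments are lists of equal length, an entry for each row: "turn": the turn, a rotation vector about the tool's x, y, z in degrees, a list of three; "dp": the shift along the tool's x, y, z in cm, a list of three; "gripper": the closure, from 0 (fully open) to 1 (shut). In form: {"turn": [[ax, ay, az], ...], "dp": [[tx, ty, tz], ...], "gripper": [gripper, ...]}. A call has 1 to 8 rows; each row shifts and turns the pose as measured when the row begins, along the tool's axes as they then stand; what a row does not reach is not made up. A row lasts 1/8 s, in which the tool goes at most 62.5 mm and 10.7 degrees, less where a joint would pass 70% of its speed; a pose out of reach is approached as far as the arm can. A call is refused whole if a number of a shift passes 6.25 or a number of a turn 10.7, either way. A call with a gripper value outside its range is refused whole. The fingers move at their own pace and stop on an object; "grip_force" is the grip in N (left out, the last holds). Time passes only in rows, so rows that do not move let the fingers close. It gives the time, the measured TCP pose, the force and the opening at its end, in the units of the state.
- manip.read_state(): the state, without advancing time (a new reading comes with each control period).
- camera(name): name is "side" or "top"; returns (picture, depth): 400x640x3 uint8, red, green, blue; 400x640 float32, mm along the optical axis (not along the pixel's ray), 0 where there is no reading.
- calibration(name): a dict with "K" (3x3 intrinsics, pixels), "distortion" ([k1, k2, p1, p2, k3] as OpenCV has them; the pictures are not rectified), "world_from_camera" (4x4, takes a point from camera to world coordinates). Camera axes: x right, y down, z forward; pixel columns grow to the right and rows downward; lengths in mm; the calibration is good to about 2 mm. A picture is of the moment at which its call begins. calibration takes no time and is no camera call.
- order.sign_off(): hands the job in, once; it reports no verdict.
The state is a dict: "clock": time; "joints": joint angles; "qd": joint speeds; "effort": joint torques, N m; "eef_pos": TCP position; "eef_rot": TCP orientation; "wrist_force": force on the tool from outside, world axes, zero at the start; "moment": the same for the moment, N m; "finger_gap": finger opening in mm.
Only numpy, scipy, OpenCV 4.12 (cv2) and the standard library are available. Lean on these libraries where they do the work, as an engineer would, in place of code of your own. Each camera call takes 0.05 s, during which the arm holds its last target.

## Working session

There is one attempt and no reset: what is moved stays moved. The work goes in short steps, Python scripts to look and compute and a tool call to move; the robot and the scene stay as the last step left them, time stands still between calls to the robot, and variables do not carry over. Pictures are saved under pics/ and viewed, and the job is handed in when it is done.

Besides the shell and the picture viewer there is one more tool, called as name(argument=value, ...) on one line, values as JSON. jog_arm: Moves the arm, as the interface text tells. Its arguments: {"type":"object","properties":{"turn":{"type":"array","items":{"type":"array","items":{"type":"number"}}},"dp":{"type":"array","items":{"type":"array","items":{"type":"number"}}},"gripper":{"type":"array","items":{"type":"number"}},"grip_force":{"type":"number"}},"required":["turn","dp","gripper"]}

```bash
ls; mkdir -p pics; python3 - <<'E'
from cell import manip,camera,calibration
import cv2,numpy as np
print(manip.read_state())
for n in ("side","top"):
    p,d=camera(n); cv2.imwrite(f"pics/{n}0.png",p[:,:,::-1]); np.save(f"pics/{n}0.npy",d); np.save(f"pics/{n}0rgb.npy",p)
    print(calibration(n))
E
```

```text
pics
{'clock': 0.0, 'joints': array([ 1.20441175e+00,  3.00428222e-01,  1.52159857e+00, -4.20564872e-05,
        1.32072634e+00, -6.66575610e-02]), 'qd': array([-0.00010132, -0.00055471,  0.00057292,  0.00035182, -0.00045777,
       -0.00030745]), 'effort': array([-8.47620668e-04, -5.31812525e+01, -3.52739668e+01,  7.07448763e-02,
        2.43707048e-02, -1.53810365e-04]), 'eef_pos': array([162.33658278, 525.20611739, 204.90246022]), 'eef_rot': array([ 3.11002365,  1.56963513, -1.90208191]), 'wrist_force': array([-0.7706061 ,  0.22543178,  1.02593805]), 'moment': array([0.00823415, 0.01042767, 0.01234907]), 'finger_gap': 94.24971410308346}
{'K': array([[410.46682397,   0.        , 315.16366857],
       [  0.        , 410.46682397, 194.80042196],
       [  0.        ,   0.        ,   1.        ]]), 'distortion': array([-0.07359307,  0.        ,  0.        ,  0.        ,  0.        ]), 'world_from_camera': array([[ 8.57943450e-01, -2.92091800e-01,  4.22629173e-01,
         1.27386210e+02],
       [-5.13740603e-01, -4.90835600e-01,  7.03669671e-01,
        -6.11702249e+02],
       [ 1.90530303e-03, -8.20830551e-01, -5.71168605e-01,
         6.76932481e+02],
       [ 0.00000000e+00,  0.00000000e+00,  0.00000000e+00,
         1.00000000e+00]])}
{'K': array([[431.23581094,   0.        , 322.02388886],
       [  0.        , 431.23581094, 199.36433664],
       [  0.        ,   0.        ,   1.        ]]), 'distortion': array([0.0142015, 0.       , 0.       , 0.       , 0.       ]), 'world_from_camera': array([[-8.46053874e-03, -9.82464505e-01,  1.86257659e-01,
         3.30304501e+02],
       [-9.99916818e-01,  1.01254919e-02,  7.98947752e-03,
         3.80956276e+01],
       [-9.73532849e-03, -1.86174570e-01, -9.82468449e-01,
         1.00575294e+03],
       [ 0.00000000e+00,  0.00000000e+00,  0.00000000e+00,
         1.00000000e+00]])}
```

View pics/side0.png

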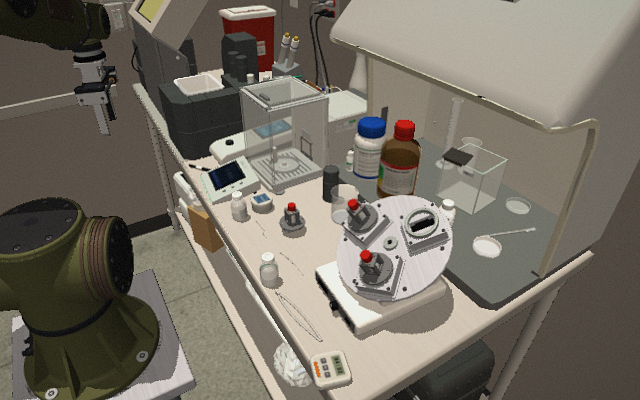

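View pics/top0.png

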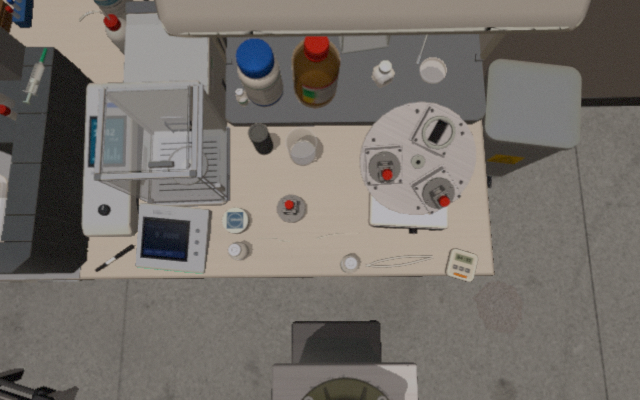

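```bash
cat > h.py <<'E'
import numpy as np,cv2
from scipy.spatial.transform import Rotation as Ro
from cell import manip,camera,calibration
def cloud(n,d):
    c=calibration(n);h,w=d.shape
    u,v=np.meshgrid(np.arange(w),np.arange(h))
    p=cv2.undistortPoints(np.stack([u,v],-1).reshape(-1,1,2).astype(float),c['K'],c['distortion']).reshape(h,w,2)
    P=np.concatenate([p*d[...,None],d[...,None]],-1)
    T=c['world_from_camera']; return P@T[:3,:3].T+T[:3,3]
def proj(n,X):
    c=calibration(n);T=np.linalg.inv(c['world_from_camera'])
    r,_=cv2.Rodrigues(T[:3,:3]); return cv2.projectPoints(np.asarray(X,float).reshape(-1,3),r,T[:3,3],c['K'],c['distortion'])[0].reshape(-1,2)
E
python3 - <<'E'
from h import *
for n,pts in (("side",[(291,206),(292,217),(291,228),(421,223),(390,243),(405,270),(420,210),(440,240),(268,258),(240,200),(340,195)]),("top",[(289,204),(291,210),(437,130),(418,162),(400,130),(460,170),(470,180),(349,262),(237,250),(303,150)])):
    d=np.load(f"pics/{n}0.npy");P=cloud(n,d)
    for u,v in pts: print(n,u,v,P[v,u].round(1))
s=cv2.imread("pics/side0.png");t=cv2.imread("pics/top0.png")
a=cv2.resize(s[185:305,330:460],None,fx=5,fy=5,interpolation=cv2.INTER_CUBIC);cv2.imwrite("pics/s_sock.png",a[:600])
a=cv2.resize(s[190:245,260:325],None,fx=9,fy=9,interpolation=cv2.INTER_CUBIC);b=cv2.resize(t[180:235,260:325],None,fx=9,fy=9,interpolation=cv2.INTER_CUBIC)
cv2.imwrite("pics/s_car.png",a);cv2.imwrite("pics/t_car.png",b)
cv2.imwrite("pics/t_sock.png",cv2.resize(t[95:220,355:485],None,fx=4.7,fy=4.7,interpolation=cv2.INTER_CUBIC))
E
```

```text
side 291 206 [491.8 109.3  82.8]
side 292 217 [494.8 112.1  45.8]
side 291 228 [483.1  96.9  26. ]
side 421 223 [ 638.1 -173.1  164.2]
side 390 243 [ 572.5 -161.1  131.9]
side 405 270 [ 561.3 -222.7  115.2]
side 420 210 [ 634.8 -167.3  194.2]
side 440 240 [ 632.3 -231.6  165.5]
side 268 258 [367.3 -20.2  75.9]
side 240 200 [404.2 226.7  60.7]
side 340 195 [644.7 121.5  53.7]
top 289 204 [496.  117.7  81.2]
top 291 210 [487.6 115.6  51.6]
top 437 130 [ 632.4 -191.5  161.7]
top 418 162 [ 573.6 -156.3  131.3]
top 400 130 [ 635.2 -117.   156.5]
top 460 170 [ 559.6 -247.8  114.7]
top 470 180 [ 565.1 -307.8   -3.6]
top 349 262 [370.  -10.8  74.4]
top 237 250 [397.7 229.5  75.3]
top 303 150 [642.2  91.2   4. ]
```

View pics/s_sock.png

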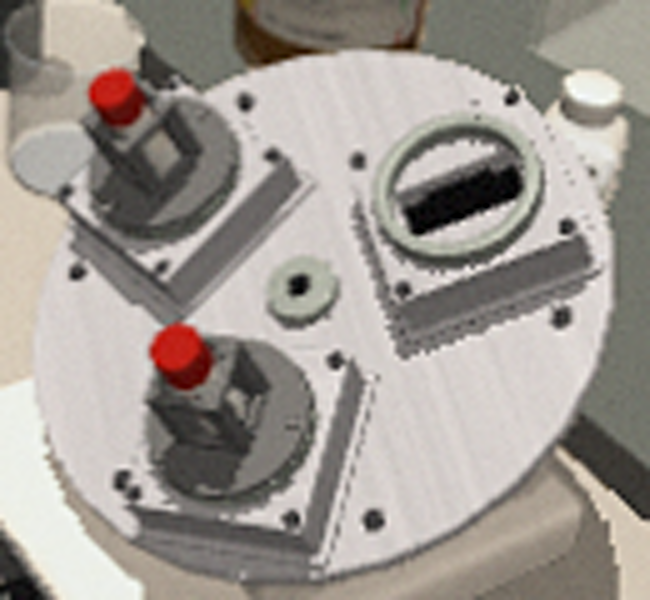

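View pics/t_sock.png

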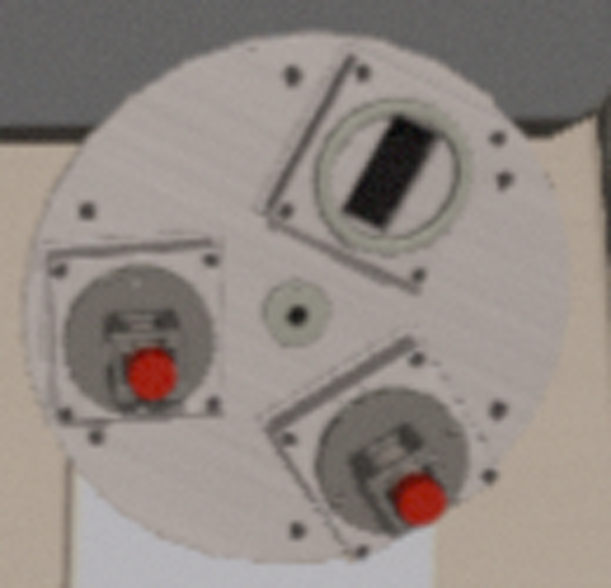

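View pics/s_car.png

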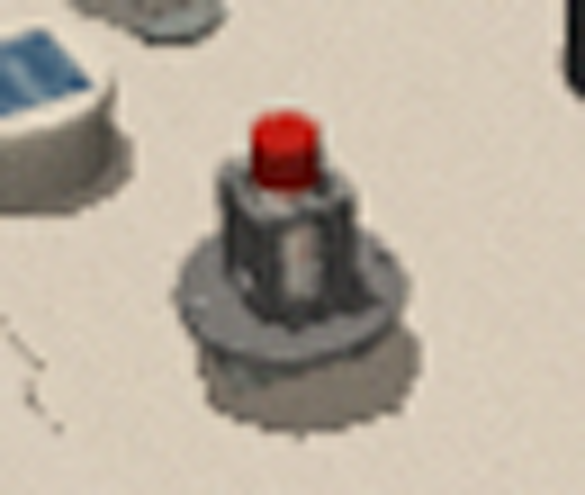

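View pics/t_car.png

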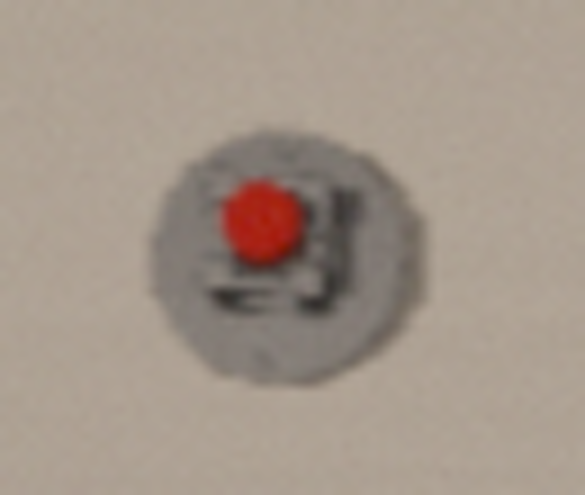

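```bash
python3 - <<'E'
from h import *
from scipy.optimize import least_squares
for n in ("side","top"):
    d=np.load(f"pics/{n}0.npy");P=cloud(n,d).reshape(-1,3);rgb=np.load(f"pics/{n}0rgb.npy").reshape(-1,3).astype(int)
    m=(np.hypot(P[:,0]-492,P[:,1]-113)<45)&(d.ravel()>0)
    Q=P[m];c=rgb[m]
    red=(c[:,0]>120)&(c[:,1]<70); r=Q[red&(Q[:,2]>76)]
    print(n,"cap",r.mean(0).round(1),len(r))
    co=Q[(Q[:,2]>20)&(Q[:,2]<31)]
    print("collar z",np.median(co[:,2]),len(co), co.mean(0), "mid bbox",(co.min(0)+co.max(0))/2,co.max(0)-co.min(0))
    hi=Q[(Q[:,2]>58)&(Q[:,2]<68)&~red]; print("cage top",hi.mean(0),len(hi),hi.min(0),hi.max(0))
    b=Q[Q[:,2]<5];print("bench",b[:,2].mean())
    # socket
    m=(np.hypot(P[:,0]-590,P[:,1]+165)<125)&(d.ravel()>0)&(P[:,2]>60)
    Q=P[m];c=rgb[m]
    # RANSAC plane near tilt
    rng=np.random.default_rng(0);best=0
    for k in range(600):
        a=Q[rng.choice(len(Q),3,False)];nn=np.cross(a[1]-a[0],a[2]-a[0]);l=np.linalg.norm(nn)
        if l<500: continue
        nn/=l
        if nn[2]<0: nn=-nn
        if nn[2]<.8: continue
        cnt=(abs((Q-a[0])@nn)<1.5).sum()
        if cnt>best: best=cnt;bn=nn;ba=a[0]
    for _ in range(5):
        I=Q[abs((Q-ba)@bn)<2]; ba=I.mean(0); bn=np.linalg.svd(I-ba)[2][2]; bn*=np.sign(bn[2])
    print("plane",best,len(Q),"n",bn.round(4),"tilt",np.degrees(np.arccos(bn[2])),"azim",np.degrees(np.arctan2(bn[1],bn[0])))
    hh=(Q-ba)@bn
    print(np.histogram(hh,bins=np.arange(-20,80,2)))
    np.savez(f"pics/{n}_pl.npz",n=bn,a=ba)
E
```

```text
side cap [495.  115.   81.9] 27
collar z 28.091238360585578 210 [491.53348492 107.41412125  27.98498552] mid bbox [496.51554118 116.10123082  26.56571256] [65.82642158 62.64332584  8.54686222]
cage top [494.28641696 111.8365998   63.57011503] 72 [481.28402506 102.02140961  58.0222941 ] [513.14852142 136.11708549  67.63253579]
bench -441.98302166289665
plane 3435 11939 n [-0.5021  0.0243  0.8645] tilt 30.176542259002836 azim 177.2261135258539
(array([   0,    0,    0,    0,    0,    2,   16,   44,  332, 2108, 2113,
        572,  311,  173,  128,   87,   87,   71,   87,   90,   95,  126,
        619,  638,  157,  103,  186,  219,  441,  267,   75,   46,   32,
         19,   26,   20,   29,   22,   21,   18,   18,   16,   12,   20,
         28,   44,  107,   65,   16]), array([-20, -18, -16, -14, -12, -10,  -8,  -6,  -4,  -2,   0,   2,   4,
         6,   8,  10,  12,  14,  16,  18,  20,  22,  24,  26,  28,  30,
        32,  34,  36,  38,  40,  42,  44,  46,  48,  50,  52,  54,  56,
        58,  60,  62,  64,  66,  68,  70,  72,  74,  76,  78]))
top cap [495.7 118.7  80.9] 57
collar z 27
[... 312 characters left out ...]
ne 3407 12931 n [-0.5011  0.0285  0.8649] tilt 30.128031809462936 azim 176.7463229838061
(array([   0,    0,    0,    0,    0,    1,    6,   48,  539, 2165, 2177,
        794,  355,  153,   79,   33,   27,   33,   37,   39,   40,  174,
        637,  673,  176,   71,  176,  267,  461,  298,   56,   38,   14,
         12,    9,    7,    7,   10,   11,    8,    3,    8,   10,   10,
         18,   41,   97,   71,   14]), array([-20, -18, -16, -14, -12, -10,  -8,  -6,  -4,  -2,   0,   2,   4,
         6,   8,  10,  12,  14,  16,  18,  20,  22,  24,  26,  28,  30,
        32,  34,  36,  38,  40,  42,  44,  46,  48,  50,  52,  54,  56,
        58,  60,  62,  64,  66,  68,  70,  72,  74,  76,  78]))
```

```bash
python3 - <<'E'
from h import *
n=np.array([-np.sin(np.pi/6)*np.cos(np.radians(3)),.5*np.sin(np.radians(3)),np.cos(np.pi/6)])
ex=np.cross([0,1,0],n);ex/=np.linalg.norm(ex);ey=np.cross(n,ex)
A=[]
for nm in ("side","top"):
    z=np.load(f"pics/{nm}_pl.npz");print(nm,(z['a']@n));A.append(z['a']@n)
    print(z['a'])
print(ex,ey)
pd=np.mean(A)
O=np.array([590,-165,0.]);O[2]=(pd-O@n)/n[2];print("O",O)
for nm in ("side","top"):
    img=cv2.imread(f"pics/{nm}0.png")
    out=[]
    for h,(x0,y0,L,s) in (((0),(0,0,130,2)),((26),(63,-36,45,6.5))):
        N=int(2*L*s);j,i=np.meshgrid(np.arange(N),np.arange(N))
        gx=x0+L-i/s; gy=y0+L-j/s
        X=O+gx[...,None]*ex+gy[...,None]*ey+h*n
        uv=proj(nm,X).astype(np.float32).reshape(N,N,2)
        r=cv2.remap(img,uv[...,0],uv[...,1],cv2.INTER_CUBIC)
        cv2.imwrite(f"pics/rect_{nm}_{h}.png",r)
np.savez("pics/fr.npz",n=n,ex=ex,ey=ey,O=O)
E
python3 -c "
import cv2,numpy as np
for h in (0,26):
    a=[cv2.imread(f'pics/rect_{n}_{h}.png') for n in ('side','top')]
    a=[cv2.resize(x,(400,400)) for x in a]
    cv2.imwrite(f'pics/rect{h}.png',np.hstack(a))
"
```

```text
side -184.79061138478443
[ 576.82718413 -175.11712385  124.48847398]
top -184.91365297749778
[ 585.30173049 -157.73171418  128.70715338]
[ 0.86632207 -0.          0.49948581] [ 0.01307053  0.99965756 -0.0226699 ]
O [ 590.         -165.          131.70664101]
```

View pics/rect0.png

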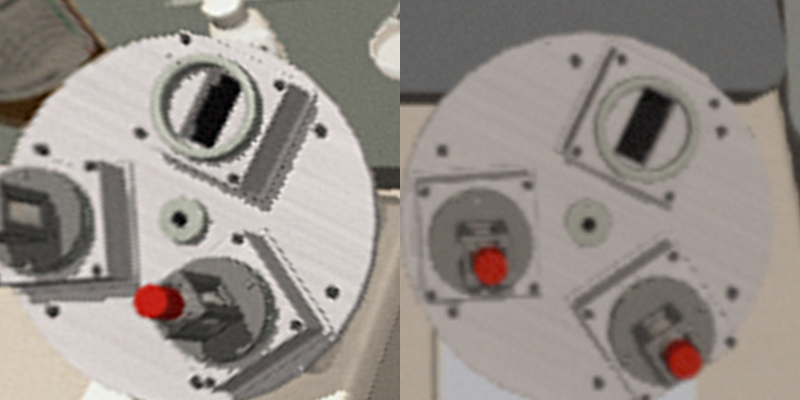

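View pics/rect26.png

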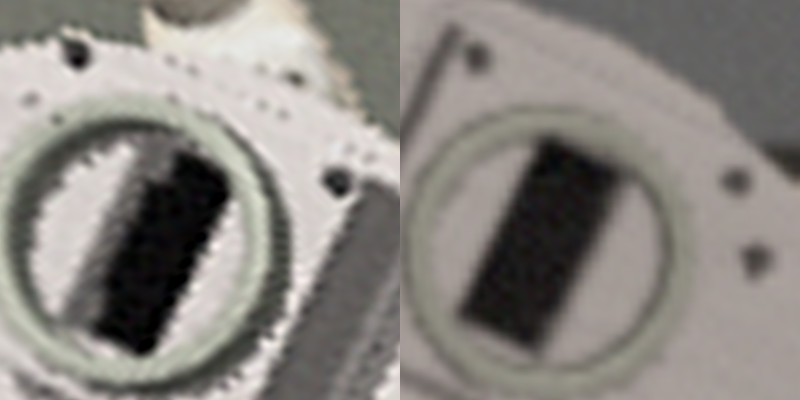

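```bash
cat > ring.py <<'E'
from h import *
from scipy.optimize import minimize
from scipy.ndimage import map_coordinates
f=np.load("pics/fr.npz");n,ex,ey,O=f['n'],f['ex'],f['ey'],f['O']
def rect(nm,img,h,x0,y0,L,s):
    N=int(2*L*s);j,i=np.meshgrid(np.arange(N),np.arange(N))
    X=O+(x0+L-i/s)[...,None]*ex+(y0+L-j/s)[...,None]*ey+h*n
    uv=proj(nm,X).astype(np.float32).reshape(N,N,2)
    return cv2.remap(img.astype(np.float32),uv[...,0],uv[...,1],cv2.INTER_LINEAR)
def ringfit(nm,img):  # img BGR
    s=4;L=50;x0,y0=63,-36
    r=rect(nm,img,34,x0,y0,L,s)
    g=r[...,1]-(r[...,0]+r[...,2])/2
    N=len(g);j,i=np.meshgrid(np.arange(N),np.arange(N));gx=x0+L-i/s;gy=y0+L-j/s
    def cost(p):
        d=np.hypot(gx-p[0],gy-p[1]); a=g[(d>26.5)&(d<33)].mean(); b=g[((d>20)&(d<25.5))|((d>34)&(d<38))].mean(); return b-a
    best=min(((cost((a,b)),a,b) for a in np.arange(55,75,2.) for b in np.arange(-48,-26,2.)))
    q=minimize(cost,best[1:],method="Nelder-Mead",options=dict(initial_simplex=[best[1:],(best[1]+1,best[2]),(best[1],best[2]+1)]))
    return q.x,q.fun
def slotfit(nm,img,c):
    s=4;L=36
    r=rect(nm,img,26,c[0],c[1],L,s);g=cv2.GaussianBlur(r.mean(-1),(0,0),1)
    return r,g
E
python3 - <<'E'
from ring import *
cs=[]
for nm in ("side","top"):
    img=cv2.imread(f"pics/{nm}0.png"); c,v=ringfit(nm,img); cs.append(c)
    print(nm,c,v,(O+c[0]*ex+c[1]*ey+26*n).round(1))
c=np.mean(cs,0)
for k,nm in enumerate(("side","top")):
    r,g=slotfit(nm,cv2.imread(f"pics/{nm}0.png"),cs[k])
    for ang in range(-36,-16,2):
        a=np.radians(ang);N=len(g)
        # along u=(cos,sin) in ex,ey ; across v
        out=[]
        for w in np.arange(-16,16.1,1):
            vals=[]
            for t in np.arange(-15,15.1,1):
                X=t*np.cos(a)-w*np.sin(a);Y=t*np.sin(a)+w*np.cos(a)
                vals.append(g[int(round((36-X)*4)),int(round((36-Y)*4))])
            out.append(np.mean(vals))
        e=np.abs(np.diff(out)); print(nm,ang,(e**2).sum().round(0))
        if ang in(-26,-28): print(np.round(out).astype(int))
E
```

```text
side [ 51.65807556 -25.75596853] -7.066272258758545 [ 621.4 -190.1  180.6]
top [ 52.78472083 -22.20353193] -4.725338935852051 [ 622.5 -186.5  181.1]
side -36 8097.0
side -34 9116.0
side -32 10173.0
side -30 11320.0
side -28 11893.0
[201 204 206 206 195 159 103  51  20   9  10  12  12  12  12  12  12  12
  13  13  14  19  30  45  64  82  95 105 122 147 175 196 206]
side -26 12181.0
[200 204 206 207 196 161 103  51  19   9   9  12  13  12  12  12  12  12
  13  13  14  19  30  45  64  82  94 105 121 147 176 197 207]
side -24 11866.0
side -22 11193.0
side -20 10188.0
side -18 9093.0
top -36 3795.0
top -34 4143.0
top -32 4480.0
top -30 4817.0
top -28 4966.0
[155 151 143 130 111  89  66  48  36  30  27  27  27  26  25  25  24  24
  24  25  25  25  25  27  37  55  83 113 135 148 155 157 157]
top -26 5037.0
[155 151 144 130 111  89  66  48  36  29  27  27  27  26  26  25  24  24
  24  25  25  25  25  27  36  55  83 114 136 149 155 157 158]
top -24 4988.0
top -22 4820.0
top -20 4531.0
top -18 4200.0
```

```bash
python3 - <<'E'
from ring import *
c=np.array([52.2,-23.8])
a=np.radians(-26)
for nm in ("side","top"):
    r,g=slotfit(nm,cv2.imread(f"pics/{nm}0.png"),c)
    def prof(ts,ws):
        T,W=np.meshgrid(ts,ws,indexing='ij')
        X=T*np.cos(a)-W*np.sin(a);Y=T*np.sin(a)+W*np.cos(a)
        return map_coordinates(g,[(36-X)*4,(36-Y)*4],order=1)
    print(nm,"along",dict(zip(range(-30,31),prof(np.arange(-30,31.),np.arange(-5,5.1)).mean(1).astype(int))))
    print(nm,"across",dict(zip(range(-16,17),prof(np.arange(-14,14.),np.arange(-16,16.1)).mean(0).astype(int))))
    # edge angles separately
    for sgn in(-1,1):
        es=[]
        ts=np.arange(-15,15.1,3)
        for t in ts:
            w=np.arange(6,17,.25)*sgn; p=prof([t],w)[0]
            thr=(p[0]*.5+p[-1]*.5) ; k=np.argmax(p>thr); es.append(w[k])
        pf=np.polyfit(ts,es,1);print(sgn,"edge",pf[1].round(2),"ang",(-26+np.degrees(pf[0])).round(2))
    print((O+c[0]*ex+c[1]*ey+26*n).round(1))
E
```

```text
side along {-30: np.int64(168), -29: np.int64(177), -28: np.int64(173), -27: np.int64(171), -26: np.int64(179), -25: np.int64(184), -24: np.int64(162), -23: np.int64(117), -22: np.int64(73), -21: np.int64(42), -20: np.int64(30), -19: np.int64(34), -18: np.int64(38), -17: np.int64(35), -16: np.int64(32), -15: np.int64(29), -14: np.int64(28), -13: np.int64(23), -12: np.int64(18), -11: np.int64(15), -10: np.int64(15), -9: np.int64(17), -8: np.int64(17), -7: np.int64(16), -6: np.int64(14), -5: np.int64(13), -4: np.int64(12), -3: np.int64(13), -2: np.int64(15), -1: np.int64(16), 0: np.int64(15), 1: np.int64(15), 2: np.int64(13), 3: np.int64(14), 4: np.int64(17), 5: np.int64(18), 6: np.int64(16), 7: np.int64(15), 8: np.int64(15), 9: np.int64(15), 10: np.int64(13), 11: np.int64(13), 12: np.int64(14), 13: np.int64(15), 14: np.int64(22), 15: np.int64(32), 16: np.int64(37), 17: np.int64(37), 18: np.int64(37), 19: np.int64(35), 20: np.int64(30), 21: np.int64(31), 22: np.int64(38), 23: np.int64(59), 24: np.int64(92), 25: np.int64(118), 26: np.int64(134), 27: np.int64(151), 28: np.int64(170), 29:
[... 1839 characters left out ...]
 np.int64(137)}
top across {-16: np.int64(156), -15: np.int64(155), -14: np.int64(153), -13: np.int64(149), -12: np.int64(139), -11: np.int64(124), -10: np.int64(104), -9: np.int64(80), -8: np.int64(58), -7: np.int64(42), -6: np.int64(32), -5: np.int64(27), -4: np.int64(26), -3: np.int64(26), -2: np.int64(26), -1: np.int64(25), 0: np.int64(25), 1: np.int64(24), 2: np.int64(24), 3: np.int64(24), 4: np.int64(24), 5: np.int64(25), 6: np.int64(25), 7: np.int64(25), 8: np.int64(25), 9: np.int64(29), 10: np.int64(40), 11: np.int64(62), 12: np.int64(93), 13: np.int64(121), 14: np.int64(140), 15: np.int64(151), 16: np.int64(156)}
-1 edge -9.77 ang -26.35
1 edge 12.07 ang -25.7
[ 621.9 -188.1  180.8]
```

```bash
python3 - <<'E'
from h import *
def rectz(nm,z,cx,cy,L,s):
    img=cv2.imread(f"pics/{nm}0.png")
    N=int(2*L*s);j,i=np.meshgrid(np.arange(N),np.arange(N))
    X=np.stack([cx+L-i/s,cy+L-j/s,np.full(i.shape,z)],-1)
    uv=proj(nm,X).astype(np.float32).reshape(N,N,2)
    return cv2.remap(img,uv[...,0],uv[...,1],cv2.INTER_CUBIC)
rows=[]
for z in(27,63):
    r=[]
    for nm in("side","top"):
        a=rectz(nm,z,495.5,117,40,4.9); 
        a=cv2.convertScaleAbs(a,alpha=1.4)
        cv2.circle(a,(196,196),int(33*4.9),(0,255,0),1) if z==27 else None
        r.append(a[:295] if 0 else a)
    rows.append(np.hstack(r))
im=np.vstack(rows);print(im.shape);cv2.imwrite("pics/rc.png",cv2.resize(im,(600,600)))
E
```

```text
(784, 784, 3)
```

View pics/rc.png

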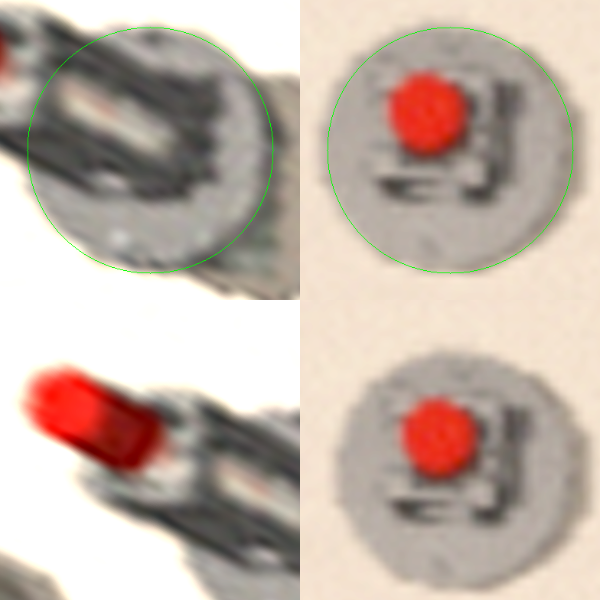

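```bash
python3 - <<'E'
from h import *
s=manip.read_state()
R=Ro.from_euler('xyz',s['eef_rot']).as_matrix();print(R.round(3))
print("z azim",np.degrees(np.arctan2(R[1,2],R[0,2])),"j1",np.degrees(s['joints'][0]))
E
```

```text
[[-0.    -0.955  0.295]
 [-0.001  0.295  0.955]
 [-1.     0.    -0.001]]
z azim 72.82397904391276 j1 69.00718996469304
```

jog_arm(turn=[[0, 0, 0], [0, 0, 0], [0, 0, 0], [0, 0, 0], [0, 0, 0], [0, 0, 0], [0, 0, 0], [0, 0, 0]], dp=[[0, -4.8, -3.2], [0, -4.8, -3.2], [0, -4.8, -3.2], [0, -4.8, -3.2], [0, -4.8, -3.2], [0, -4.8, -3.2], [0, -4.8, -3.2], [0, -4.8, -3.2]], gripper=[0, 0, 0, 0, 0, 0, 0, 0], grip_force=40)

```text
clock: 1.1
eef_pos: [459.6, 157.9, 203.5]
eef_rot: [2.846, 1.567, -2.16]
wrist_force: [0.3, 0.7, 0.3]
finger_gap: 94.1
```

```bash
cat > go.py <<'E'
from h import *
def go(target, zaz=None, Rt=None, show=True):
    s=manip.read_state();R=Ro.from_euler('xyz',s['eef_rot']).as_matrix()
    if Rt is None:
        a=np.radians(zaz);x=np.array([0,0,-1.]);z=np.array([np.cos(a),np.sin(a),0]);Rt=np.stack([x,np.cross(z,x),z],1)
    rv=np.degrees(Ro.from_matrix(R.T@Rt).as_rotvec()); dp=R.T@(np.asarray(target)-s['eef_pos'])/10
    print("t",round(s['clock'],2),"pos",s['eef_pos'].round(1),"j",s['joints'].round(2),"F",s['wrist_force'].round(1),"M",s['moment'].round(2),"gap",round(s['finger_gap'],1))
    print("turn",rv.round(2),"dp cm",dp.round(3),"| dp in target axes",(Rt.T@(np.asarray(target)-s['eef_pos'])/10).round(3))
# socket frame
f=np.load("pics/fr.npz");n,ex,ey=f['n'],f['ex'],f['ey']
S=np.array([622.1,-188.3,181.0])
def sock(psi): # carrier-x angle psi deg in (ex,ey); tool z along carrier y ; returns Rt
    a=np.radians(psi); xs=np.cos(a)*ex+np.sin(a)*ey; ys=np.cross(n,xs)
    return np.stack([-n,np.cross(ys,-n),ys],1), xs, ys
E
python3 -c "
from go import *
go([495.5,117,110],82.5)"
```

```text
t 1.1 pos [459.6 157.9 203.5] j [ 0.26  0.16  1.7  -0.    1.29 -1.02] F [0.3 0.7 0.3] M [ 0.03 -0.02 -0.02] gap 94.1
turn [-9.31 -0.19 -0.08] dp cm [ 9.359 -4.631 -2.846] | dp in target axes [ 9.354 -4.094 -3.588]
```

jog_arm(turn=[[-9.3, -0.2, -0.1], [0, 0, 0], [0, 0, 0], [0, 0, 0]], dp=[[0, -4.6, -2.8], [4.5, 0, 0], [4.5, 0, 0], [0, 0, 0]], gripper=[0, 0, 0, 0])

```text
clock: 1.6
eef_pos: [498.3, 112.4, 110.9]
eef_rot: [2.878, 1.571, -1.965]
wrist_force: [0.1, 0.6, 2.0]
finger_gap: 93.8
```

```bash
python3 -c "
from go import *
go([495.5,117,32.5],82.5)
for nm in ('side','top'):
    p,d=camera(nm);cv2.imwrite(f'pics/{nm}1.png',cv2.resize(p[150:260,230:350,::-1],None,fx=5,fy=5,interpolation=cv2.INTER_CUBIC))"
```

```text
t 1.6 pos [498.3 112.4 110.9] j [ 0.15  0.32  1.74 -0.    1.09 -1.29] F [0.1 0.6 2. ] M [-0.02  0.05 -0.02] gap 93.8
turn [ 0.02 -0.01 -0.  ] dp cm [7.841 0.335 0.424] | dp in target axes [7.841 0.336 0.423]
```

View pics/side1.png

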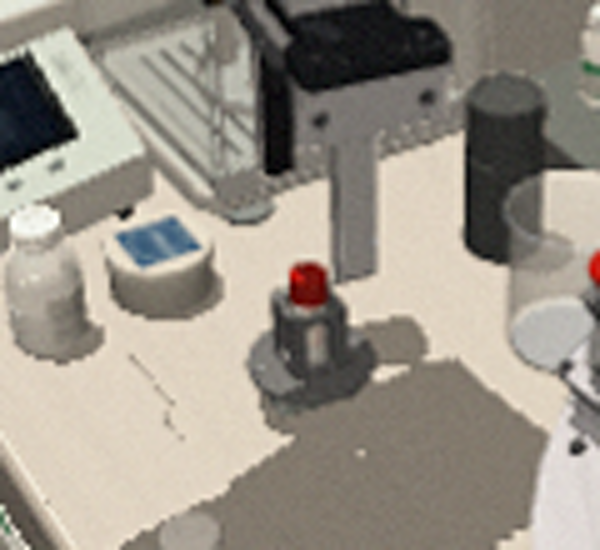

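jog_arm(turn=[[0, 0, 0], [0, 0, 0], [0, 0, 0], [0, 0, 0], [0, 0, 0]], dp=[[1, 0.34, 0.42], [3.5, 0, 0], [2.8, 0, 0], [0.5, 0, 0], [0, 0, 0]], gripper=[0, 0, 0, 0, 0])

```text
clock: 2.33
eef_pos: [500.7, 120.4, 40.6]
eef_rot: [-1.277, 1.554, 0.166]
wrist_force: [0.4, -0.1, 0.7]
finger_gap: 94.0
```

```bash
python3 -c "
from go import *
go([495.5,117,32.5],82.5)
for nm in ('side','top'):
    p,d=camera(nm);cv2.imwrite(f'pics/{nm}2.png',cv2.resize(p[150:260,230:350,::-1],None,fx=5,fy=5,interpolation=cv2.INTER_CUBIC))"
```

```text
t 2.33 pos [500.7 120.4  40.6] j [ 0.16  0.42  1.78  0.    0.92 -1.28] F [ 0.4 -0.1  0.7] M [ 0.07 -0.03 -0.03] gap 94.0
turn [0.15 0.28 0.94] dp cm [ 0.798  0.49  -0.404] | dp in target axes [ 0.808  0.476 -0.402]
```

View pics/side2.png

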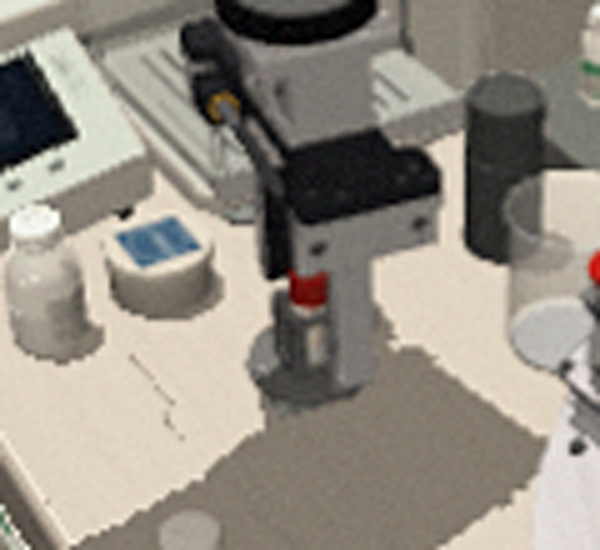

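jog_arm(turn=[[0.1, 0.3, 0.9], [0, 0, 0], [0, 0, 0]], dp=[[0.4, 0.5, -0.4], [0.2, 0, 0], [0, 0, 0]], gripper=[0, 0, 0])

```text
clock: 2.8
eef_pos: [495.9, 116.8, 36.0]
eef_rot: [-1.491, 1.568, -0.051]
wrist_force: [-1.2, 0.4, 0.1]
finger_gap: 94.3
```

```bash
python3 -c "
from go import *
go([495.5,117,32.5],82.5)"
```

```text
t 2.8 pos [495.9 116.8  36. ] j [ 0.16  0.42  1.79 -0.    0.92 -1.28] F [-1.2  0.4  0.1] M [ 0.04  0.01 -0.  ] gap 94.3
turn [0.03 0.01 0.14] dp cm [0.345 0.039 0.017] | dp in target axes [0.345 0.038 0.017]
```

jog_arm(turn=[[0, 0, 0], [0, 0, 0], [0, 0, 0], [0, 0, 0], [0, 0, 0], [0, 0, 0], [0, 0, 0], [0, 0, 0]], dp=[[0.3, 0, 0], [0, 0, 0], [0, 0, 0], [0, 0, 0], [0, 0, 0], [0, 0, 0], [0, 0, 0], [0, 0, 0]], gripper=[0, 0.3, 0.5, 0.6, 0.7, 0.8, 0.8, 0.8], grip_force=15)

```text
clock: 3.8
eef_pos: [496.0, 116.9, 32.9]
eef_rot: [-1.439, 1.568, 0.001]
wrist_force: [-0.3, 0.5, 1.0]
finger_gap: 30.3
```

```bash
python3 -c "
from go import *
go([495.5,117,32.5],82.5)
for nm in ('side','top'):
    p,d=camera(nm);cv2.imwrite(f'pics/{nm}3.png',cv2.resize(p[150:260,230:350,::-1],None,fx=5,fy=5,interpolation=cv2.INTER_CUBIC))"
```

```text
t 3.8 pos [496.  116.9  32.9] j [ 0.16  0.43  1.79 -0.    0.92 -1.28] F [-0.3  0.5  1. ] M [ 0.05  0.05 -0.01] gap 30.3
turn [0.03 0.02 0.16] dp cm [0.042 0.053 0.006] | dp in target axes [0.042 0.053 0.006]
```

View pics/side3.png

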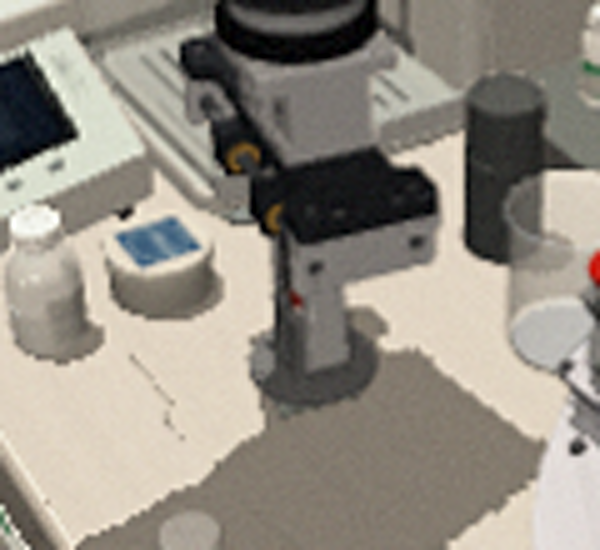

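jog_arm(turn=[[0, 0, 0], [0, 0, 0], [0, 0, 0], [0, 0, 0], [0, 0, 0], [0, 0, 0], [0, 0, 0], [0, 0, 0]], dp=[[0, 0, 0], [0, 0, 0], [-1, 0, 0], [-4, 0, 0], [-6, 0, 0], [-6, 0, 0], [-6, 0, 0], [-4, 0, 0]], gripper=[0.8, 0.8, 0.8, 0.8, 0.8, 0.8, 0.8, 0.8], grip_force=45)

```text
clock: 4.9
eef_pos: [493.0, 116.4, 311.1]
eef_rot: [2.008, 1.567, -2.835]
wrist_force: [0.6, -0.4, -2.1]
finger_gap: 29.2
```

```bash
python3 -c "
from go import *
R,xs,ys=sock(-26)
print(R,xs,ys)
go(S+n*93,82.5)
go(S+n*93,Rt=R)"
```

```text
[[ 0.49931477 -0.77291537  0.39151832]
 [-0.02616798  0.43822103  0.89848626]
 [-0.8660254  -0.4588727   0.1985846 ]] [ 0.77291537 -0.43822103  0.4588727 ] [0.39151832 0.89848626 0.1985846 ]
t 4.9 pos [493.  116.4 311.1] j [ 0.16  0.14  1.47 -0.    1.53 -1.28] F [ 0.6 -0.4 -2.1] M [ 0.02 -0.03  0.02] gap 29.2
turn [ 0.02 -0.09 -0.19] dp cm [  4.963 -12.148 -28.889] | dp in target axes [  4.958 -12.143 -28.891]
t 4.9 pos [493.  116.4 311.1] j [ 0.16  0.14  1.47 -0.    1.53 -1.28] F [ 0.6 -0.4 -2.1] M [ 0.02 -0.03  0.02] gap 29.2
turn [ 18.5   -7.38 -29.42] dp cm [  4.963 -12.148 -28.889] | dp in target axes [  9.213 -17.362 -24.908]
```

jog_arm(turn=[[0, 0, 0], [0, 0, 0], [0, 0, 0], [0, 0, 0], [0, 0, 0], [0, 0, 0], [0, 0, 0], [0, 0, 0]], dp=[[0, -1, -2.4], [0, -2, -4.8], [0, -2, -4.8], [0, -2, -4.8], [0, -2, -4.8], [0, -2, -4.8], [0, -1, -2.4], [0, 0, 0]], gripper=[0.8, 0.8, 0.8, 0.8, 0.8, 0.8, 0.8, 0.8])

```text
clock: 5.9
eef_pos: [575.1, -193.4, 319.1]
eef_rot: [-1.359, 1.567, 0.084]
wrist_force: [-0.7, 0.5, -2.4]
finger_gap: 29.5
```

jog_arm(turn=[[4.6, -1.85, -7.35], [4.6, -1.85, -7.35], [4.6, -1.85, -7.35], [4.6, -1.85, -7.35], [0, 0, 0]], dp=[[0, 0, 0], [0, 0, 0], [0, 0, 0], [0, 0, 0], [0, 0, 0]], gripper=[0.8, 0.8, 0.8, 0.8, 0.8])

```text
clock: 6.52
eef_pos: [573.5, -188.1, 320.4]
eef_rot: [-1.15, 1.026, -0.044]
wrist_force: [0.3, -1.0, -1.4]
finger_gap: 29.6
```

```bash
python3 -c "
from go import *
R,xs,ys=sock(-26)
go(S+n*93,Rt=R)"
```

```text
t 6.53 pos [ 573.5 -188.1  320.4] j [-0.48  0.07  1.62  0.27  0.97 -1.68] F [ 0.3 -1.  -1.4] M [-0.    0.47  0.  ] gap 29.6
turn [-0.31  0.71  0.99] dp cm [ 5.142  2.713 -0.96 ] | dp in target axes [ 5.2    2.628 -0.882]
```

jog_arm(turn=[[-0.3, 0.7, 1.0], [0, 0, 0], [0, 0, 0]], dp=[[2.0, 2.7, -0.9], [4.0, 0, 0], [0, 0, 0]], gripper=[0.8, 0.8, 0.8])

```text
clock: 6.9
eef_pos: [580.2, -183.5, 255.1]
eef_rot: [-1.167, 1.053, -0.047]
wrist_force: [0.1, 0.9, -1.4]
finger_gap: 30.0
```

```bash
cat > see.py <<'E'
from go import *
import sys
tag=sys.argv[1]
for nm in ('side','top'):
    p,d=camera(nm);np.save(f'pics/{nm}{tag}d.npy',d);np.save(f'pics/{nm}{tag}p.npy',p)
    u=(360,150) if nm=='side' else (375,80)
    cv2.imwrite(f'pics/{nm}{tag}.png',cv2.resize(p[u[1]:u[1]+110,u[0]:u[0]+110,::-1],None,fx=5,fy=5,interpolation=cv2.INTER_CUBIC))
a=np.hstack([cv2.imread(f'pics/{nm}{tag}.png') for nm in('side','top')]);cv2.imwrite(f'pics/both{tag}.png',cv2.resize(a,(800,400)))
E
python3 -c "
from go import *
R,xs,ys=sock(-26)
go(S+n*70,Rt=R)"; python3 see.py 4
```

```text
t 6.9 pos [ 580.2 -183.5  255.1] j [-0.45  0.13  1.69  0.26  0.85 -1.7 ] F [ 0.1  0.9 -1.4] M [ 0.03  0.4  -0.05] gap 30.0
turn [ 0.49  0.   -0.35] dp cm [ 1.516 -0.056 -0.263] | dp in target axes [ 1.517 -0.049 -0.263]
```

View pics/both4.png

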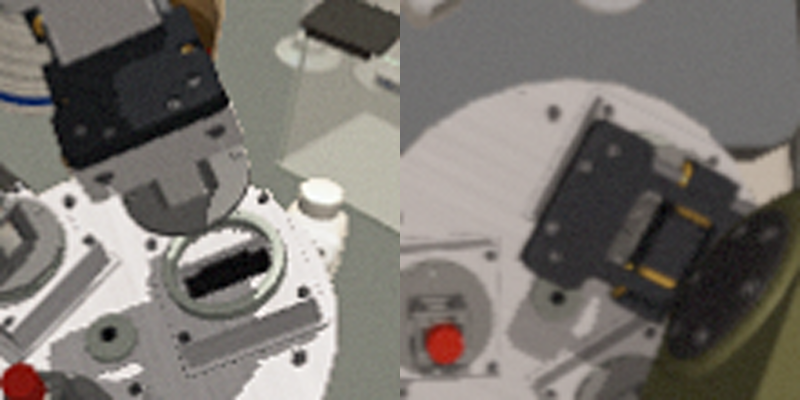

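```bash
python3 - <<'E'
from go import *
s=manip.read_state();R=Ro.from_euler('xyz',s['eef_rot']).as_matrix()
d=np.load('pics/side4d.npy');P=cloud('side',d).reshape(-1,3);L=(P-s['eef_pos'])@R
m=(d.ravel()>0)&(np.hypot(L[:,1],L[:,2])<42)&(L[:,0]>-60)&(L[:,0]<16)
L=L[m];print(len(L));print(np.histogram(L[:,0],np.arange(-60,18,3)))
c=L[(L[:,0]>1)&(L[:,0]<14)];r=np.hypot(c[:,1],c[:,2]);a=np.degrees(np.arctan2(c[:,2],c[:,1]))
for k in range(-180,180,20):
    q=(a>=k)&(a<k+20)
    if q.sum()>3:print(k,q.sum(),np.sort(r[q])[-4:].round(1),c[q,0].mean().round(1))
# boundary in the image: fit circle to outermost in direction bins
b=[]
for k in range(-180,180,8):
    q=(a>=k)&(a<k+8)
    if q.sum()>3:
        i=np.where(q)[0][np.argsort(r[q])[-2]];b.append(c[i,1:])
b=np.array(b);b=b[np.hypot(*b.T)>25]
from scipy.optimize import least_squares
f=least_squares(lambda p:np.hypot(b[:,0]-p[0],b[:,1]-p[1])-33,[0,0],loss='soft_l1');print(f.x,np.abs(f.fun).mean(),len(b))
E
```

```text
572
(array([  0,   0,   0,   0,   0,   0,   0,   0,   1,   6,  15,  13,  12,
        11,  20,  14,  22,  11,   5,   8,   6,  20, 320,  85,   3]), array([-60, -57, -54, -51, -48, -45, -42, -39, -36, -33, -30, -27, -24,
       -21, -18, -15, -12,  -9,  -6,  -3,   0,   3,   6,   9,  12,  15]))
-180 39 [31.  31.3 31.5 31.6] 8.2
-160 37 [31.3 31.4 31.7 31.8] 8.5
-140 44 [31.4 31.6 31.9 32.6] 7.8
-120 47 [32.3 32.5 32.9 33.5] 8.5
-100 48 [32.5 32.7 33.  34.2] 8.1
-80 47 [33.1 33.2 33.5 33.8] 8.1
-60 41 [33.2 33.3 33.6 34.6] 7.7
-40 40 [33.4 33.7 33.9 33.9] 8.1
-20 40 [33.5 33.5 34.1 34.4] 7.2
0 21 [30.8 31.2 33.  33.2] 7.2
160 26 [29.5 30.1 31.1 31.8] 8.1
[1.16293046 0.71348301] 0.9193851385816457 27
```

```bash
cat >> go.py <<'E'
def goS(h,dx=0.8,dy=-0.3,psi=-26):
    R,xs,ys=sock(-26); Rt=sock(psi)[0]
    go(S+n*h+dx*xs+dy*ys,Rt=Rt)
    s=manip.read_state();r=s['eef_pos']-S
    print("rel S: x %.2f y %.2f z %.2f"%(r@xs,r@ys,r@n),"F in sock",(np.array([xs,ys,n])@s['wrist_force']).round(1),"M",(np.array([xs,ys,n])@s['moment']).round(2))
E
python3 -c "
from go import *
goS(42)"
```

```text
t 7.0 pos [ 580.6 -184.2  258.3] j [-0.45  0.13  1.69  0.26  0.85 -1.7 ] F [-0.2  0.6 -1.8] M [0.03 0.42 0.01] gap 29.9
turn [ 0.49  0.01 -0.03] dp cm [ 4.58   0.075 -0.31 ] | dp in target axes [ 4.58   0.075 -0.309]
rel S: x 1.55 y 2.79 z 87.80 F in sock [-1.2  0.2 -1.5] M [-0.15  0.39  0.01]
```

jog_arm(turn=[[0.5, 0, 0], [0, 0, 0], [0, 0, 0], [0, 0, 0]], dp=[[1.5, 0.07, -0.31], [1.5, 0, 0], [1, 0, 0], [0, 0, 0]], gripper=[0.8, 0.8, 0.8, 0.8])

```text
clock: 7.5
eef_pos: [600.3, -188.1, 222.8]
eef_rot: [-1.163, 1.046, -0.053]
wrist_force: [0.7, -0.3, -1.7]
finger_gap: 29.9
```

```bash
python3 -c "
from go import *
goS(42)"
```

```text
t 7.5 pos [ 600.3 -188.1  222.8] j [-0.44  0.2   1.69  0.28  0.78 -1.71] F [ 0.7 -0.3 -1.7] M [-0.02  0.47 -0.03] gap 29.9
turn [0.03 0.02 0.06] dp cm [ 0.512  0.144 -0.02 ] | dp in target axes [ 0.512  0.144 -0.02 ]
rel S: x 2.24 y -0.10 z 47.12 F in sock [-0.1 -0.3 -1.8] M [-0.24  0.41 -0.  ]
```

jog_arm(turn=[[0, 0, 0], [0, 0, 0], [0, 0, 0]], dp=[[0.2, 0.14, -0.02], [0.3, 0, 0], [0, 0, 0]], gripper=[0.8, 0.8, 0.8])

```text
clock: 7.88
eef_pos: [601.7, -187.9, 218.1]
eef_rot: [-1.164, 1.045, -0.053]
wrist_force: [-0.8, -0.0, -2.7]
finger_gap: 29.5
```

```bash
python3 -c "
from go import *
goS(34)"; python3 see.py 5
```

```text
t 7.88 pos [ 601.7 -187.9  218.1] j [-0.44  0.21  1.69  0.28  0.77 -1.71] F [-0.8 -0.  -2.7] M [0.04 0.49 0.02] gap 29.5
turn [0.04 0.02 0.11] dp cm [ 0.833  0.032 -0.007] | dp in target axes [ 0.834  0.03  -0.007]
rel S: x 1.10 y -0.23 z 42.34 F in sock [-1.9 -0.9 -1.9] M [-0.18  0.46  0.01]
```

View pics/both5.png

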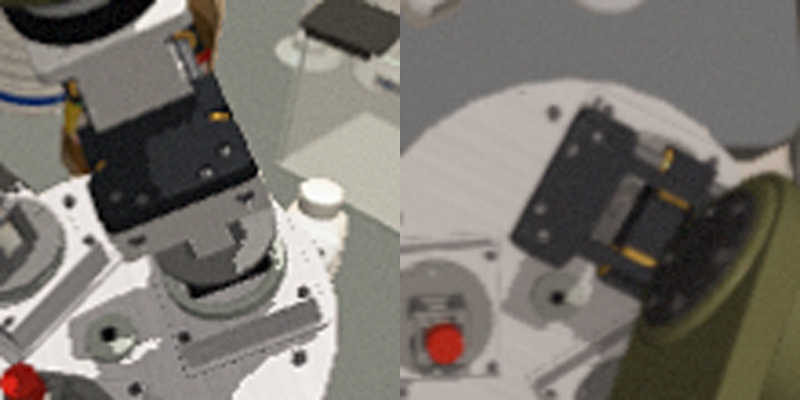

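Good alignment: the collar covers the far part of the ring concentrically. Descend in small steps, watching force.

jog_arm(turn=[[0, 0, 0], [0, 0, 0], [0, 0, 0], [0, 0, 0]], dp=[[0.3, 0.03, 0], [0.3, 0, 0], [0.2, 0, 0], [0.2, 0, 0]], gripper=[0.8, 0.8, 0.8, 0.8])

```text
clock: 8.48
eef_pos: [606.8, -188.1, 209.3]
eef_rot: [-1.164, 1.045, -0.054]
wrist_force: [-0.4, -0.2, -2.2]
finger_gap: 30.1
```

```bash
python3 -c "
from go import *
goS(30)"
```

```text
t 8.47 pos [ 606.8 -188.1  209.3] j [-0.44  0.23  1.69  0.28  0.75 -1.71] F [-0.4 -0.2 -2.2] M [ 0.04  0.43 -0.01] gap 30.1
turn [0.04 0.02 0.15] dp cm [ 0.21   0.03  -0.012] | dp in target axes [ 0.21   0.03  -0.012]
rel S: x 1.10 y -0.18 z 32.10 F in sock [-1.2 -0.8 -1.7] M [-0.17  0.4  -0.02]
```

jog_arm(turn=[[0, 0, 0.1], [0, 0, 0], [0, 0, 0]], dp=[[0.2, 0.03, 0], [0.2, 0, 0], [0.2, 0, 0]], gripper=[0.8, 0.8, 0.8])

```text
clock: 8.85
eef_pos: [609.6, -188.0, 203.3]
eef_rot: [-1.162, 1.047, -0.051]
wrist_force: [-0.4, 0.4, -2.2]
finger_gap: 29.5
```

```bash
python3 -c "
from go import *
goS(20)"
```

```text
t 8.85 pos [ 609.6 -188.   203.3] j [-0.44  0.24  1.69  0.28  0.74 -1.71] F [-0.4  0.4 -2.2] M [0.07 0.48 0.  ] gap 29.5
turn [ 0.05  0.02 -0.01] dp cm [ 0.557 -0.039 -0.013] | dp in target axes [ 0.557 -0.039 -0.013]
rel S: x 0.41 y -0.17 z 25.57 F in sock [-1.5 -0.3 -1.7] M [-0.15  0.46 -0.02]
```

jog_arm(turn=[[0, 0, 0], [0, 0, 0], [0, 0, 0]], dp=[[0.2, 0, 0], [0.2, 0, 0], [0.1, 0, 0]], gripper=[0.8, 0.8, 0.8])

```text
clock: 9.22
eef_pos: [612.4, -188.1, 198.6]
eef_rot: [-1.162, 1.047, -0.052]
wrist_force: [-1.1, -0.7, -2.0]
finger_gap: 29.7
```

```bash
python3 -c "
from go import *
goS(15)"
```

```text
t 9.22 pos [ 612.4 -188.1  198.6] j [-0.43  0.25  1.69  0.28  0.73 -1.71] F [-1.1 -0.7 -2. ] M [0.06 0.49 0.07] gap 29.7
turn [ 0.04  0.02 -0.01] dp cm [ 0.508 -0.035 -0.012] | dp in target axes [ 0.508 -0.035 -0.011]
rel S: x 0.45 y -0.19 z 20.08 F in sock [-1.5 -1.5 -1.2] M [-0.14  0.48  0.05]
```

jog_arm(turn=[[0, 0, 0], [0, 0, 0], [0, 0, 0]], dp=[[0.2, 0, 0], [0.2, 0, 0], [0.1, 0, 0]], gripper=[0.8, 0.8, 0.8])

```text
clock: 9.6
eef_pos: [614.8, -188.3, 194.5]
eef_rot: [-1.163, 1.047, -0.052]
wrist_force: [-5.6, 1.2, 1.8]
finger_gap: 29.6
```

```bash
python3 -c "
from go import *
goS(12)"
```

```text
t 9.6 pos [ 614.8 -188.3  194.5] j [-0.43  0.26  1.68  0.28  0.72 -1.71] F [-5.6  1.2  1.8] M [ 0.06  1.01 -0.04] gap 29.6
turn [0.06 0.02 0.  ] dp cm [ 0.329 -0.023 -0.012] | dp in target axes [ 0.329 -0.023 -0.012]
rel S: x 0.57 y -0.18 z 15.29 F in sock [-4.  -0.8  4.4] M [-0.42  0.92 -0.04]
```

jog_arm(turn=[[0, 0, 0], [0, 0, 0], [0, 0, 0]], dp=[[0.1, 0.06, 0], [0.1, 0, 0], [0, 0, 0]], gripper=[0.8, 0.8, 0.8])

```text
clock: 9.98
eef_pos: [615.6, -188.3, 193.1]
eef_rot: [-1.164, 1.046, -0.053]
wrist_force: [-4.8, 1.1, 1.7]
finger_gap: 29.7
```

```bash
python3 -c "
from go import *
goS(12)"
```

```text
t 9.97 pos [ 615.6 -188.3  193.1] j [-0.43  0.27  1.68  0.29  0.72 -1.71] F [-4.8  1.1  1.7] M [ 0.07  0.91 -0.02] gap 29.7
turn [0.07 0.01 0.08] dp cm [ 0.173 -0.024 -0.012] | dp in target axes [ 0.173 -0.024 -0.012]
rel S: x 0.56 y -0.18 z 13.73 F in sock [-3.4 -0.6  3.9] M [-0.36  0.84 -0.03]
```

jog_arm(turn=[[0, 0, 0.1], [0, 0, 0], [0, 0, 0]], dp=[[0.1, 0, 0], [0.1, 0, 0], [0, 0, 0]], gripper=[0.8, 0.8, 0.8])

```text
clock: 10.35
eef_pos: [616.6, -188.4, 191.6]
eef_rot: [-1.163, 1.048, -0.052]
wrist_force: [-5.1, 0.8, 2.2]
finger_gap: 29.7
```

```bash
python3 -c "
from go import *
goS(12)"
```

```text
t 10.35 pos [ 616.6 -188.4  191.6] j [-0.43  0.27  1.68  0.29  0.72 -1.71] F [-5.1  0.8  2.2] M [ 0.03  0.97 -0.1 ] gap 29.7
turn [ 0.07  0.01 -0.02] dp cm [-0.009 -0.02  -0.013] | dp in target axes [-0.009 -0.02  -0.013]
rel S: x 0.60 y -0.17 z 11.91 F in sock [-3.3 -0.8  4.5] M [-0.45  0.87 -0.08]
```

jog_arm(turn=[[0, 0, 0], [0, 0, 0]], dp=[[0.1, 0, 0], [0.05, 0, 0]], gripper=[0.8, 0.8])

```text
clock: 10.6
eef_pos: [617.2, -188.5, 190.5]
eef_rot: [-1.163, 1.047, -0.052]
wrist_force: [-7.4, 1.0, 3.4]
finger_gap: 29.9
```

```bash
python3 -c "
from go import *
goS(12)"
```

```text
t 10.6 pos [ 617.2 -188.5  190.5] j [-0.43  0.27  1.68  0.29  0.72 -1.71] F [-7.4  1.   3.4] M [ 0.05  0.96 -0.11] gap 29.9
turn [ 0.07  0.01 -0.02] dp cm [-0.136 -0.013 -0.014] | dp in target axes [-0.136 -0.013 -0.014]
rel S: x 0.67 y -0.16 z 10.64 F in sock [-4.6 -1.4  6.6] M [-0.44  0.86 -0.09]
```

jog_arm(turn=[[0, 0, 0], [0, 0, 0]], dp=[[0.1, 0, 0], [0.05, 0, 0]], gripper=[0.8, 0.8])

```text
clock: 10.85
eef_pos: [617.9, -188.6, 190.4]
eef_rot: [-1.164, 1.047, -0.052]
wrist_force: [-13.2, 2.3, 8.0]
finger_gap: 29.9
```

```bash
python3 -c "
from go import *
goS(12)"
```

```text
t 10.85 pos [ 617.9 -188.6  190.4] j [-0.43  0.27  1.68  0.29  0.72 -1.71] F [-13.2   2.3   8. ] M [ 0.02  1.65 -0.1 ] gap 29.9
turn [0.09 0.02 0.03] dp cm [-0.172  0.039 -0.029] | dp in target axes [-0.172  0.039 -0.029]
rel S: x 1.19 y -0.01 z 10.28 F in sock [-7.5 -1.5 13.6] M [-0.76  1.47 -0.05]
```

jog_arm(turn=[[0, 0, 0], [0, 0, 0]], dp=[[0, 0.08, 0], [0, 0, 0]], gripper=[0.8, 0.8])

```text
clock: 11.1
eef_pos: [617.5, -188.5, 191.1]
eef_rot: [-1.165, 1.045, -0.054]
wrist_force: [-6.5, 1.5, 3.4]
finger_gap: 29.8
```

```bash
python3 -c "
from go import *
goS(12)"
```

```text
t 11.1 pos [ 617.5 -188.5  191.1] j [-0.43  0.27  1.68  0.29  0.71 -1.71] F [-6.5  1.5  3.4] M [ 0.09  1.06 -0.06] gap 29.8
turn [0.11 0.01 0.12] dp cm [-0.099  0.033 -0.032] | dp in target axes [-0.099  0.033 -0.032]
rel S: x 1.13 y 0.02 z 11.01 F in sock [-4.1 -0.5  6.2] M [-0.42  0.98 -0.06]
```

jog_arm(turn=[[0, 0, 0], [5, 0, 0], [8, 0, 0]], dp=[[0.08, 0.03, 0], [0.04, 0, 0], [0.04, 0, 0]], gripper=[0.8, 0.8, 0.8])

```text
clock: 11.48
eef_pos: [619.0, -189.2, 191.5]
eef_rot: [-0.937, 1.041, -0.058]
wrist_force: [-3.3, -0.7, 4.6]
finger_gap: 29.8
```

```bash
python3 -c "
from go import *
goS(10.5,psi=-116)"
```

```text
t 11.47 pos [ 619.  -189.2  191.5] j [-0.43  0.27  1.68  0.29  0.71 -1.48] F [-3.3 -0.7  4.6] M [-0.39  0.45 -0.16] gap 29.8
turn [76.84  0.32  0.26] dp cm [ 0.009  0.189 -0.084] | dp in target axes [ 0.01  -0.039 -0.204]
rel S: x 2.84 y 0.09 z 10.60 F in sock [-0.1 -1.   5.6] M [-0.57  0.22  0.06]
```

jog_arm(turn=[[8, 0, 0], [8, 0, 0], [8, 0, 0]], dp=[[0.04, 0.17, -0.08], [0.04, 0, 0], [0.04, 0, 0]], gripper=[0.8, 0.8, 0.8])

```text
clock: 11.85
eef_pos: [619.3, -190.2, 191.9]
eef_rot: [-0.51, 1.036, -0.064]
wrist_force: [-4.0, -2.3, 5.7]
finger_gap: 29.4
```

```bash
python3 -c "
from go import *
goS(10.5,psi=-116)"
```

```text
t 11.85 pos [ 619.3 -190.2  191.9] j [-0.43  0.27  1.68  0.29  0.7  -1.05] F [-4.  -2.3  5.7] M [-0.54  0.76 -0.18] gap 29.4
turn [52.08  0.65  0.37] dp cm [ 0.024  0.245 -0.154] | dp in target axes [ 0.027  0.029 -0.288]
rel S: x 3.68 y -0.59 z 10.77 F in sock [ 0.5 -2.5  6.9] M [-0.83  0.44  0.13]
```

jog_arm(turn=[[0, 0.5, 0.3], [0, 0, 0]], dp=[[0.03, 0.25, -0.15], [0, 0, 0]], gripper=[0.8, 0.8])

```text
clock: 12.1
eef_pos: [618.0, -189.1, 191.6]
eef_rot: [-0.51, 1.044, -0.065]
wrist_force: [-6.6, 0.2, 2.2]
finger_gap: 29.7
```

```bash
python3 -c "
from go import *
goS(10.5,psi=-116)"
```

```text
t 12.1 pos [ 618.  -189.1  191.6] j [-0.43  0.27  1.68  0.28  0.71 -1.04] F [-6.6  0.2  2.2] M [0.03 1.23 0.07] gap 29.7
turn [51.95  0.18  0.4 ] dp cm [ 0.064  0.096 -0.083] | dp in target axes [ 0.065 -0.006 -0.127]
rel S: x 2.07 y -0.24 z 11.15 F in sock [-4.2 -2.   5.2] M [-0.48  1.13  0.08]
```

jog_arm(turn=[[9, 0.1, 0.1], [9, 0, 0.1], [9, 0, 0.1]], dp=[[0.08, 0.08, -0.08], [0.05, 0.05, -0.06], [0.05, 0.04, -0.08]], gripper=[0.8, 0.8, 0.8])

```text
clock: 12.48
eef_pos: [617.8, -189.5, 190.8]
eef_rot: [-0.024, 1.042, -0.062]
wrist_force: [-5.9, -3.7, 7.9]
finger_gap: 29.4
```

```bash
python3 -c "
from go import *
goS(10.5,psi=-116)"
```

```text
t 12.47 pos [ 617.8 -189.5  190.8] j [-0.43  0.27  1.68  0.28  0.71 -0.56] F [-5.9 -3.7  7.9] M [-0.74  0.77 -0.3 ] gap 29.4
turn [24.27  0.34  0.22] dp cm [ 0.01   0.081 -0.057] | dp in target axes [ 0.011  0.05  -0.085]
rel S: x 1.65 y -0.80 z 10.61 F in sock [ 0.7 -4.1  9.7] M [-1.04  0.34  0.13]
```

jog_arm(turn=[[8, 0.2, 0.2], [8, 0, 0], [8, 0, 0], [0, 0, 0]], dp=[[0.05, 0.07, -0.06], [0.05, 0.03, -0.05], [0.04, 0.02, -0.05], [0, 0, 0]], gripper=[0.8, 0.8, 0.8, 0.8])

```text
clock: 12.98
eef_pos: [618.2, -190.0, 191.3]
eef_rot: [0.411, 1.041, -0.062]
wrist_force: [-4.9, 2.5, 3.1]
finger_gap: 29.7
```

```bash
python3 -c "
from go import *
goS(10.5,psi=-116)";python3 see.py 6
```

```text
t 12.97 pos [ 618.2 -190.   191.3] j [-0.43  0.27  1.68  0.28  0.71 -0.13] F [-4.9  2.5  3.1] M [0.32 1.22 0.06] gap 29.7
turn [-0.62  0.44  0.1 ] dp cm [ 0.033  0.071 -0.163] | dp in target axes [ 0.034  0.073 -0.162]
rel S: x 2.42 y -1.03 z 10.84 F in sock [-3.5  1.   5.1] M [-0.26  1.23 -0.07]
```

View pics/both6.png

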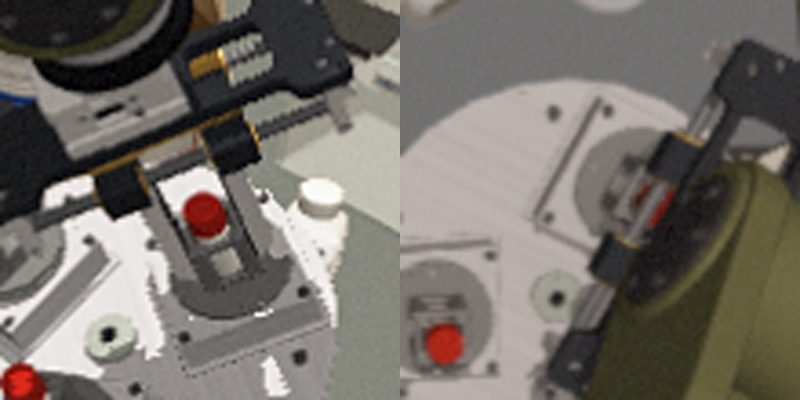

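jog_arm(turn=[[-0.6, 0.4, 0.1], [0, 0, 0], [0, 0, 0], [0, 0, 0]], dp=[[0.02, 0.07, -0.16], [-0.1, 0.02, -0.05], [-0.1, 0, 0], [0, 0, 0]], gripper=[0.8, 0.8, 0.8, 0.8])

```text
clock: 13.58
eef_pos: [616.4, -188.7, 192.9]
eef_rot: [0.403, 1.045, -0.055]
wrist_force: [-3.5, -1.3, 4.3]
finger_gap: 29.9
```

```bash
python3 -c "
from go import *
goS(17,psi=-116)"
```

```text
t 13.57 pos [ 616.4 -188.7  192.9] j [-0.43  0.27  1.68  0.28  0.72 -0.14] F [-3.5 -1.3  4.3] M [-0.25  0.66 -0.13] gap 29.9
turn [0.18 0.16 0.01] dp cm [-0.385 -0.009 -0.047] | dp in target axes [-0.385 -0.009 -0.048]
rel S: x 1.28 y -0.21 z 13.15 F in sock [-0.2 -1.7  5.4] M [-0.54  0.47  0.03]
```

jog_arm(turn=[[0, 0.1, 0], [0, 0, 0], [0, 0, 0]], dp=[[-0.1, 0, -0.05], [-0.1, 0, 0], [0, 0, 0]], gripper=[0.8, 0.8, 0.8])

```text
clock: 13.95
eef_pos: [615.2, -188.5, 194.7]
eef_rot: [0.404, 1.046, -0.054]
wrist_force: [-1.5, -1.5, 4.1]
finger_gap: 30.0
```

```bash
python3 -c "
from go import *
goS(17,psi=-116)"
```

```text
t 13.95 pos [ 615.2 -188.5  194.7] j [-0.43  0.26  1.68  0.28  0.72 -0.14] F [-1.5 -1.5  4.1] M [-0.38  0.45 -0.12] gap 30.0
turn [0.19 0.1  0.01] dp cm [-0.168 -0.017 -0.027] | dp in target axes [-0.168 -0.018 -0.027]
rel S: x 1.07 y -0.12 z 15.32 F in sock [ 1.4 -1.1  4.3] M [-0.54  0.23  0.1 ]
```

jog_arm(turn=[[0, 0, 0], [0, 0, 0]], dp=[[-0.15, 0, 0], [0, 0, 0]], gripper=[0.8, 0.8])

```text
clock: 14.2
eef_pos: [614.5, -188.4, 196.0]
eef_rot: [0.404, 1.046, -0.054]
wrist_force: [-1.0, -1.2, 2.8]
finger_gap: 30.1
```

```bash
python3 -c "
from go import *
goS(17,psi=-116)"
```

```text
t 14.2 pos [ 614.5 -188.4  196. ] j [-0.43  0.26  1.68  0.28  0.72 -0.14] F [-1.  -1.2  2.8] M [-0.35  0.38 -0.14] gap 30.1
turn [0.19 0.1  0.01] dp cm [-0.02  -0.02  -0.023] | dp in target axes [-0.02  -0.02  -0.023]
rel S: x 1.03 y -0.10 z 16.80 F in sock [ 1.  -0.9  2.9] M [-0.5   0.18  0.06]
```

jog_arm(turn=[[0, 0, 0], [0, 0, 0]], dp=[[-0.08, 0, 0], [0, 0, 0]], gripper=[0.8, 0.8])

```text
clock: 14.45
eef_pos: [614.3, -188.3, 196.1]
eef_rot: [0.404, 1.046, -0.054]
wrist_force: [1.9, -2.5, 0.5]
finger_gap: 29.8
```

```bash
python3 -c "
from go import *
goS(17,psi=-116)"
```

```text
t 14.45 pos [ 614.3 -188.3  196.1] j [-0.43  0.26  1.68  0.28  0.72 -0.14] F [ 1.9 -2.5  0.5] M [-0.57  0.01 -0.28] gap 29.8
turn [0.17 0.11 0.01] dp cm [-0.003 -0.023 -0.014] | dp in target axes [-0.003 -0.023 -0.014]
rel S: x 0.94 y -0.07 z 16.97 F in sock [ 2.8 -1.4 -0.6] M [-0.57 -0.26  0.04]
```

jog_arm(turn=[[0, 0, 0], [0, 0, 0], [0, 0, 0], [0, 0, 0], [0, 0, 0]], dp=[[0, 0, 0], [0, 0, 0], [0, 0, 0], [0, 0, 0], [0, 0, 0]], gripper=[0.65, 0.55, 0.45, 0.4, 0.4])

```text
clock: 15.08
eef_pos: [613.9, -187.7, 195.3]
eef_rot: [0.407, 1.047, -0.051]
wrist_force: [1.4, 0.5, -0.0]
finger_gap: 56.2
```

```bash
python3 -c "
from go import *
goS(17,psi=-116)";python3 see.py 7
```

```text
t 15.07 pos [ 613.9 -187.7  195.3] j [-0.43  0.26  1.69  0.28  0.73 -0.14] F [ 1.4  0.5 -0. ] M [-0.06  0.32 -0.02] gap 56.2
turn [ 0.15 -0.02 -0.03] dp cm [-0.048 -0.048  0.082] | dp in target axes [-0.048 -0.048  0.082]
rel S: x -0.02 y 0.18 z 16.52 F in sock [ 0.8  1.  -0.7] M [-0.2   0.26  0.02]
```

View pics/both7.png

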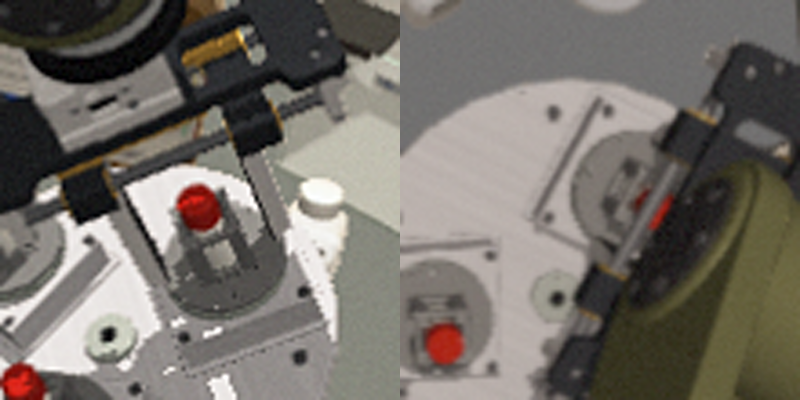

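jog_arm(turn=[[0, 0, 0], [0, 0, 0], [0, 0, 0], [0, 0, 0], [0, 0, 0], [0, 0, 0]], dp=[[-1, 0, 0], [-3, 0, 0], [-4, 0, 0], [-5, 0, 0], [-5, 0, 0], [0, 0, 0]], gripper=[0.4, 0.4, 0.4, 0.4, 0.4, 0.4])

```text
clock: 15.92
eef_pos: [519.7, -182.6, 359.2]
eef_rot: [0.403, 1.046, -0.054]
wrist_force: [-0.3, -1.1, -1.1]
finger_gap: 56.1
```

```bash
python3 -c "
from go import *
goS(17,psi=-116)";python3 see.py 8
python3 - <<'E'
from go import *
R,xs,ys=sock(-26)
for nm in('side','top'):
    d=np.load(f'pics/{nm}8d.npy');p=np.load(f'pics/{nm}8p.npy').astype(int).reshape(-1,3);P=cloud(nm,d).reshape(-1,3);L=(P-S)@np.stack([xs,ys,n],1)
    m=(d.ravel()>0)&(np.hypot(L[:,0],L[:,1])<36)&(L[:,2]>-5)&(L[:,2]<80);Q=L[m];c=p[m]
    red=(c[:,0]>100)&(c[:,1]<60);r=Q[red];print(nm,"cap",r.mean(0).round(1),"top",np.percentile(r[:,2],95).round(1) if len(r) else None)
    co=Q[(Q[:,2]>5)&(Q[:,2]<18)];print("collar h",np.median(co[:,2]),len(co))
    p8=np.load(f'pics/{nm}8p.npy');cv2.imwrite(f'pics/full{nm}8.png',p8[:,:,::-1])
E
```

```text
t 15.93 pos [ 519.7 -182.6  359.2] j [-0.51 -0.06  1.65  0.25  1.08 -0.12] F [-0.3 -1.1 -1.1] M [-0.05  0.36 -0.07] gap 56.1
turn [0.2  0.1  0.02] dp cm [18.857 -0.062  0.035] | dp in target axes [18.857 -0.069  0.07 ]
rel S: x 0.10 y 0.39 z 205.57 F in sock [-0.3 -1.3 -0.9] M [-0.22  0.29 -0.02]
side cap [ 1.7 -3.2 64. ] top 66.9
collar h 11.650010301076104 557
top cap [ 1.1  1.8 63.2] top 66.9
collar h 11.47296218314555 587
```

View pics/both8.png

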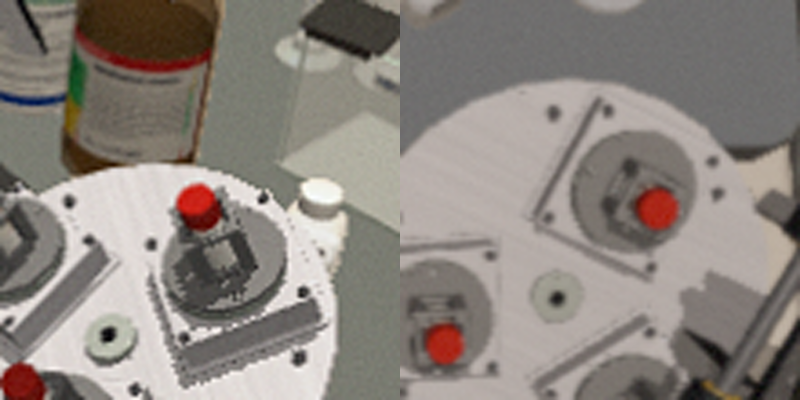

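View pics/fullside8.png

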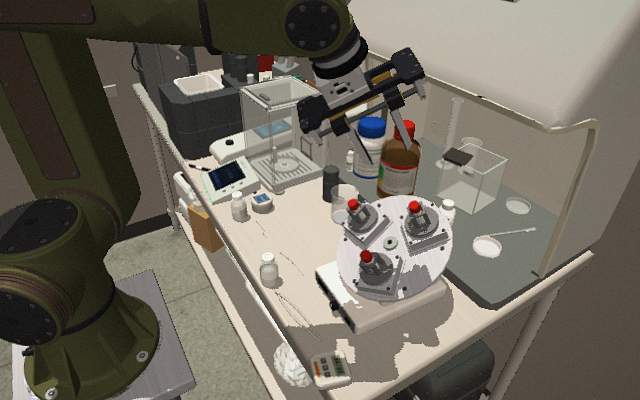

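```bash
python3 -c "
from cell import order
print(order.sign_off())"
```

```text
the job is handed in; nothing more can be done
None
```

The carrier is in the empty socket, foot crosswise under the slot, and I have let go of it. I handed the job in at about 16 s.

**What I did:**
- I gripped the cage by its y faces and brought the carrier in along the tilted socket axis. The T-foot entered the slot without contact force.
- I pressed until the force rose sharply, to about 15 N against the 8 N spring, which I took as fully down. Then I turned it 90° and let it rise.
- An extra 0.8 mm lift stopped after about 0.2 mm against the notch roof, so the foot was caught. I then opened the gripper and backed off about 19 cm.

**Last checks:**
- **Height:** After release, both cameras put the collar top at about 11.5 mm above the block, as expected when locked. The cap top read 66.9 mm against an expected 65 mm.
- **Surroundings:** The side picture shows the beaker and both vials where they stood. The arm is clear of everything.

**What disagreed:**
- **Side-to-side position:** The two cameras differ by about 5 mm on where the cap sits across the slot (−3.2 and +1.8 mm). I put this mostly down to calibration and to seeing only the near side of the cap.
- **Drift during the turn:** The tool drifted up to about 3.7 mm along the slot, and I corrected it before letting the carrier rise.

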